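Put the tape measure away in the lidded toolbox

ROBOT

A 6-joint arm with a two-finger parallel gripper is mounted at the origin on the work surface. World frame = base frame: x ahead of the robot, y to its left, z up, the work surface at z = 0. Lengths are in m, angles in rad, forces in N, time in s.
With the tool pointing down it reaches from about 0.375 to 0.975 m from the base axis. Payload 3.8 kg.
Tool frame: the origin (TCP) lies midway between the tips of the shut fingers; the grasp point (between the pads) lies 19 mm behind it; z points along the fingers, y is the direction in which the jaws open and shut (so a half turn about z gives the same grasp; the last joint's range is limited). The gripper opens to 85 mm and grips with 20 to 120 N. Pads are 22 mm wide; open, the fingers measure 114 mm over their backs; the gripper's body (76 mm by 85 mm) begins 54 mm behind the grasp point. The pads swing forward as they close: fully open they stand 13 mm farther back than shut.
Start: joints at [1.206, 0.264, 1.604, -0, 1.274, -0.037], TCP at [0.217, 0.639, 0.231] pointing down, gripper open.
Joint ranges: [-2.63, 2.63], [-0.94, 2.18], [0.31, 2.57], [-1.31, 4.45], [0, 2.66], [-2.55, 2.55]. Speed limits (rad/s): [2.57, 2.57, 3.14, 3.14, 3.14, 3.14].

INTERFACE

Orientations are given as a rotation vector (axis times angle).
In Python, from workcell import bot gives the robot as it stands.
- The arm moves only by the shell command python3 -m inch 'ROWS' [FORCE]. ROWS is JSON, a list of rows, each an object of numbers: "dx", "dy", "dz": the shift along the tool's x, y, z in m; "ax", "ay", "az": the turn, a rotation vector about the tool's x, y, z in degrees; "fingers": the opening, from -1 (shut) to 1 (fully open). A call has 1 to 20 rows; each row is the pose to reach, as a shift and turn from the pose measured when the call began, along the tool's axes at that moment; what a row does not reach only later rows make up. A row lasts 1/8 s, in which the tool goes at most 62.5 mm and 10.7 degrees, less where a joint would pass 70% of its speed; a pose out of reach is approached as far as the arm can. A call with a gripper value outside its range is refused whole. The fingers move at their own pace and stop on an object; FORCE is the grip in N (left out, the last holds). Time passes only in rows, so rows that repeat a pose let the fingers close. It gives the time, the measured TCP pose, the force and the opening at its end, in the units of the state.
- bot.read_state(): the state, without advancing time (a new reading comes with each control period).
- bot.read_camera(name): name is "scene" or "top" or "wrist"; returns (picture, depth): 384x512x3 uint8, blue, green, red; 384x512 float32, m along the optical axis (not along the pixel's ray), 0 where there is no reading.
- bot.get_calibration(name): a dict with "intrinsics" (3x3 intrinsics, pixels), "view" (4x4, takes a point from world to camera coordinates). Camera axes: x right, y down, z forward; pixel columns grow to the right and rows downward; lengths in m; the calibration is good to about 2 mm. The wrist camera is an equidistant fisheye: a pixel r from the principal point sees the ray r / f radians off the axis. A picture is of the moment at which its call begins: read the wrist's pose just before it. get_calibration takes no time and is no camera call; for the wrist camera it gives the pose at the moment of the call.
- bot.finish_job(): hands the job in, once; it reports no verdict.
Trained networks look in the newest picture that a camera, given by its name, has taken for a name from the list of things; names that differ only in an ending like _2 or _b are one class to them, and where a whole thing is asked for, a point or a joint stands for the part that bears it (a point fixed in the world has none). Each returns a list of dicts, best first, with "p" (0 to 1); they miss things now and then, are a little off and sometimes report something else, mostly with a low value. They report only what shows in the picture. A call takes as long as a camera call.
- bot.masks_of(camera, thing): "region" (384x512 bool, what is visible of it) and "box" ([left, top, right, bottom] in pixels, round what is visible of it).
The state is a dict: "time": time; "q": joint angles; "joint_vel": joint speeds; "joint_torque": joint torques, N m; "tool_pos": TCP position; "tcp_rot": TCP orientation; "wrist_force": force on the tool from outside, world axes, zero at the start; "torque": the same for the moment, N m; "width": opening from 0.0 (shut) to 1.0 (fully open).
Only numpy, scipy, OpenCV 4.12 (cv2) and the standard library are available. Lean on these libraries where they do the work, as an engineer would, in place of code of your own. Each camera call takes 0.05 s, during which the arm holds its last target. There are 200 camera calls.

TASK

Lift the closed toolbox's lid by its bar handle and ease it over past its balance point, without throwing it, so that it stays open by itself. Then pick up the yellow tape measure and stand it upright in the compartment with the green floor, lowering it right down before letting go. Leave the paper cup and the two things already in the box where they are.

Things in the scene. Friction and masses are not known exactly. Their poses are not given: they have to be found in the camera images.
- toolbox: Fixed open wooden toolbox, 180 (its x) by 340 (its y) by 78 mm high, heavy. Origin: centre of its underside, on the bench; +x points from the front to the hinged far side, z up. Outer walls 8 mm, floor 8 mm thick. Two 6 mm dividers, 55 mm high, make three compartments side by side along y, each 164 mm (x) by 104 mm (y) inside, centred at y = -110, 0 and +110 mm.
- lid (a joint): Angle of the toolbox lid, rad: 0 closed (start), grows as its front edge rises, hard stop at 1.95 (leaning back, open). Nothing holds it on the way: it balances near 1.5; below that it falls shut when let go, above that it falls on to the stop and stays. Brown wooden board 180 by 340 by 10 mm, about 0.45 kg, hinged along the top of the box's far wall, swinging up and away from the robot.
- lid_hinge (a point): Middle of the lid's hinge line, which runs along the toolbox's y axis at the top of the far wall (toolbox frame: x +90, z 78 mm).
- lid_handle (a point): Middle of the lid's steel bar handle: a round bar 12 mm thick and 120 mm long, parallel to the hinge line, centre line 40 mm above the lid's upper face, with a leg at each end. Closed lid: 155 mm in front of the hinge and 50 mm above it, that is 25 mm in from the lid's front edge. It swings with the lid, and the round bar can turn between the fingers.
- pad: Green floor piece, 150 (x) by 98 (y) by 3 mm, fixed on the floor of the one empty compartment (any of the three). Axes as the toolbox's. Origin: centre of its underside, 8 mm above the bench.
- tape: Yellow and black pocket tape measure, rigid, loose, standing on the bench to the left or right of the toolbox: 72 (its x) by 32 (its y) by 62 mm high, about 0.24 kg. Origin: centre of its underside, z up.
- sander: Blue sanding block, 62 by 45 by 35 mm, loose in one compartment; origin: centre of its underside. Leave alone.
- jar: Small amber jar with steel lid, 54 mm across, 50 mm high, loose in another compartment; origin: centre of its underside. Leave alone.
- cup: Paper cup, 72 mm across the rim, 80 mm high, on the other side of the toolbox from the tape measure; origin: centre of its underside. Leave alone.

How it is judged:
By the outcome, as a careful person would: the job done as asked, in the order asked, and still so for the second after the job is handed in, with the robot touching nothing.
It also fails if it takes over 64 s, if anything falls off the work surface, if the arm or the gripper's body presses on something with over 40 N, if the wrist force passes 120 N, or if a joint passes its speed limit or range.

## Working session

There is one attempt and no reset: what is moved stays moved. The work goes in short steps, Python scripts to look and compute and a shell command to move; the robot and the scene stay as the last step left them, time stands still between calls to the robot, and variables do not carry over. Pictures are saved under pics/ and viewed, about 8 in all and at most 12, crops included, and the job is handed in when it is done.

```bash
ls; mkdir -p pics
cat > h.py <<'E'
import numpy as np, cv2
from scipy.spatial.transform import Rotation as R
from workcell import bot
def cloud(cam, depth, cal=None):
    c=cal or bot.get_calibration(cam); K=np.array(c["intrinsics"]); V=np.array(c["view"])
    v,u=np.mgrid[0:384,0:512]
    x=(u-K[0,2])/K[0,0]; y=(v-K[1,2])/K[1,1]
    if cam=="wrist":
        r=np.hypot(x,y); s=np.where(r>1e-6,np.tan(np.minimum(r,1.5))/np.maximum(r,1e-9),1); x=x*s;y=y*s
    P=np.stack([x*depth,y*depth,depth],-1)
    return (P-V[:3,3])@V[:3,:3]
E
cat > a.py <<'E'
from h import *
s=bot.read_state(); print({k:np.round(v,3).tolist() for k,v in s.items()})
ims=[]
for cam in ("scene","top"):
    im,d=bot.read_camera(cam); W=cloud(cam,d); ims.append(im.copy()); np.savez(f"/tmp/{cam}.npz",im=im,d=d,W=W)
    for t in ("toolbox","lid","lid_handle","tape","cup"):
        for m in bot.masks_of(cam,t)[:2]:
            r=m["region"]&(d>0); p=W[r]
            if len(p): print(cam,t,round(m["p"],2),np.round(m["box"]),r.sum(),"med",np.round(np.median(p,0),3),"lo",np.round(np.percentile(p,2,axis=0),3),"hi",np.round(np.percentile(p,98,axis=0),3))
cv2.imwrite("pics/1.png",cv2.resize(np.vstack(ims),(800,600*2)) if 0 else np.hstack([cv2.resize(i,(400,300)) for i in ims]))
cv2.imwrite("pics/top.png",ims[1])
E
python3 a.py
```

```text
pics
{'time': 0.0, 'q': [1.206, 0.265, 1.605, -0.0, 1.274, -0.037], 'joint_vel': [0.0, -0.0, 0.001, -0.001, -0.0, -0.0], 'joint_torque': [0.001, -51.508, -36.733, -0.0, 0.012, 0.0], 'tool_pos': [0.217, 0.638, 0.23], 'tcp_rot': [-0.513, -3.099, 0.003], 'wrist_force': [0.404, -0.192, -0.679], 'torque': [0.037, 0.057, -0.028], 'width': 1.004}
scene toolbox 0.65 [198. 145. 325. 274.] 8770 med [0.569 0.053 0.087] lo [ 0.451 -0.137  0.005] hi [0.668 0.202 0.128]
scene lid 0.68 [200. 146. 325. 257.] 7100 med [0.555 0.043 0.088] lo [ 0.448 -0.136  0.084] hi [0.655 0.191 0.131]
scene lid_handle 0.87 [197. 142. 328. 263.] 7254 med [0.555 0.044 0.088] lo [ 0.444 -0.138  0.081] hi [0.658 0.193 0.131]
scene tape 0.66 [166. 111. 184. 140.] 398 med [ 0.484 -0.372  0.049] lo [ 0.44  -0.402  0.   ] hi [ 0.513 -0.355  0.064]
scene tape 0.27 [202. 146. 327. 259.] 7243 med [0.555 0.045 0.088] lo [ 0.444 -0.136  0.081] hi [0.658 0.193 0.131]
scene cup 0.68 [370. 236. 403. 271.] 846 med [0.45  0.376 0.049] lo [0.432 0.345 0.001] hi [0.498 0.407 0.081]
top toolbox 0.78 [174. 145. 322. 241.] 9614 med [0.54  0.03  0.088] lo [ 0.436 -0.13   0.043] hi [0.651 0.196 0.131]
top toolbox 0.43 [174. 146. 320. 239.] 9147 med [0.542 0.029 0.088] lo [ 0.441 -0.132  0.084] hi [0.646 0.194 0.131]
top lid_handle 0.6 [177. 148. 319. 241.] 9088 med [0.542 0.03  0.088] lo [ 0.442 -0.13   0.084] hi [0.645 0.194 0.131]
top tape 0.71 [391. 209. 421. 235.] 474 med [ 0.468 -0.37   0.058] lo [ 0.437 -0.394  0.013] hi [ 0.501 -0.35   0.064]
top cup 0.79 [101. 213. 134. 242.] 736 med [0.462 0.394 0.045] lo [0.429 0.348 0.002] hi [0.492 0.413 0.081]
```

View pics/1.png

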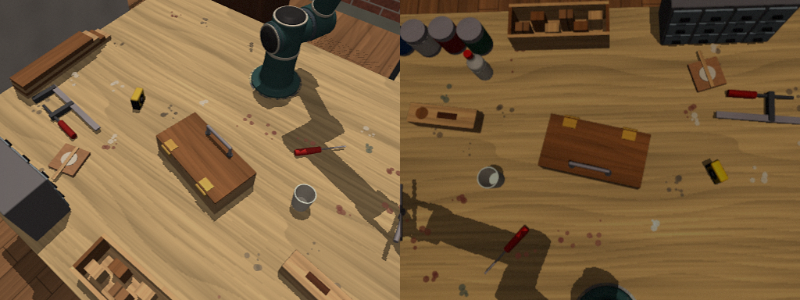

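The left half (scene) and right half (top) show the closed lid mid-bench with its bar on the robot side. The tape is on the right (−y) at about (715,170), and the cup is on the left at about (488,178). Next I'll measure the box yaw, bar and tape pose from both views.

```bash
cat > b.py <<'E'
from h import *
for cam in ("scene","top"):
    z=np.load(f"/tmp/{cam}.npz"); W=z["W"]; 
    near=(abs(W[...,0]-.545)<.16)&(abs(W[...,1]-.03)<.22)
    m=near&(W[...,2]>.078)&(W[...,2]<.098); P=W[m]; P=P.reshape(-1,3)
    r=cv2.minAreaRect((P[:,:2]*1000).astype(np.float32)); print(cam,"lid",r, "z",np.median(P[:,2]))
    h=W[near&(W[...,2]>.118)]; c=h.mean(0); 
    r=cv2.minAreaRect((h[:,:2]*1000).astype(np.float32)); print(" bar",len(h),c.round(4),r,"zmax",np.percentile(h[:,2],[50,90,98]).round(4))
    t=W[(abs(W[...,0]-.47)<.06)&(abs(W[...,1]+.37)<.06)&(W[...,2]>.055)]
    r=cv2.minAreaRect((t[:,:2]*1000).astype(np.float32)); print(" tape",len(t),r,"z",np.median(t[:,2]).round(4))
E
python3 b.py
```

```text
scene lid ((552.0963134765625, 23.968048095703125), (343.9774475097656, 189.01364135742188), 76.43614959716797) z 0.08789325670361385
 bar 199 [0.488  0.0458 0.1316] ((486.60919189453125, 42.232940673828125), (130.64195251464844, 13.175528526306152), 76.74028778076172) zmax [0.1323 0.1348 0.1363]
 tape 171 ((476.22662353515625, -381.14886474609375), (74.2328109741211, 31.46961212158203), 25.313581466674805) z 0.0602
top lid ((548.2427368164062, 31.196563720703125), (340.30841064453125, 187.37619018554688), 76.47189331054688) z 0.08767014066285178
 bar 266 [0.4808 0.0458 0.1324] ((481.3170471191406, 46.43864440917969), (131.1226348876953, 11.982927322387695), 76.3775405883789) zmax [0.1325 0.1351 0.1364]
 tape 332 ((471.07183837890625, -375.7059631347656), (70.60086822509766, 31.290746688842773), 25.46428871154785) z 0.0599
```

```bash
cat >> h.py <<'E'
YAW=np.radians(-13.5)
def tool(yaw,tilt=0.):  # tool down, tool y at world yaw; tilt: tool z leans toward -y_tool (rad)
    y=np.array([np.cos(yaw),np.sin(yaw),0]); z=np.array([0,0,-1.])
    y,z=np.cos(tilt)*y-np.sin(tilt)*np.array([0,0,1]), np.cos(tilt)*z-np.sin(tilt)*y
    return np.stack([np.cross(y,z),y,z],1)
def rel(pos,Rt,s=None):
    s=s or bot.read_state(); R0=R.from_rotvec(s["tcp_rot"])
    d=R0.inv().apply(np.array(pos)-s["tool_pos"]); a=(R0.inv()*R.from_matrix(Rt)).as_rotvec(degrees=True)
    return d.round(4).tolist(),a.round(1).tolist()
E
python3 -c "
from h import *
print(rel([.484,.044,.24],tool(YAW)))"
```

```text
([-0.444, -0.4775, -0.0087], [0.0, -0.0, 84.7])
```

```bash
python3 -m inch '[{"dx":-0.05,"dy":-0.05,"dz":-0.02,"az":8},{"dx":-0.09,"dy":-0.09,"dz":-0.02,"az":17},{"dx":-0.13,"dy":-0.14,"dz":-0.02,"az":26},{"dx":-0.17,"dy":-0.185,"dz":-0.02,"az":34},{"dx":-0.21,"dy":-0.23,"dz":-0.02,"az":43},{"dx":-0.25,"dy":-0.27,"dz":-0.02,"az":52},{"dx":-0.29,"dy":-0.315,"dz":-0.02,"az":60},{"dx":-0.33,"dy":-0.36,"dz":-0.02,"az":68},{"dx":-0.37,"dy":-0.4,"dz":-0.01,"az":76,"fingers":0},{"dx":-0.41,"dy":-0.44,"dz":-0.009,"az":84.7,"fingers":0},{"dx":-0.444,"dy":-0.4775,"dz":-0.009,"az":84.7,"fingers":0},{"dx":-0.444,"dy":-0.4775,"dz":-0.009,"az":84.7,"fingers":0},{"dx":-0.444,"dy":-0.4775,"dz":-0.009,"az":84.7,"fingers":0}]' 40
cat > c.py <<'E'
from h import *
c=bot.get_calibration("wrist"); s=bot.read_state(); im,d=bot.read_camera("wrist"); W=cloud("wrist",d,c)
print(s["tool_pos"],s["q"],s["wrist_force"])
near=(abs(W[...,0]-.545)<.2)&(abs(W[...,1]-.03)<.2)&(d>0)
m=near&(W[...,2]>.118)&(W[...,2]<.14)
h=W[m]; print("bar",len(h),h.mean(0).round(4) if len(h) else 0, cv2.minAreaRect((h[:,:2]*1000).astype(np.float32)) if len(h) else 0, np.percentile(h[:,2],[10,50,95]).round(4))
l=W[near&(abs(W[...,2]-.088)<.006)]; print("lid",len(l),np.median(l[:,2]))
v=im.copy(); v[m]=(0,0,255); cv2.imwrite("pics/2.png",np.hstack([im,v])[:, :800] if 0 else v)
E
python3 c.py
```

```text
[0.217334   0.6390446  0.23131072] [ 1.20607388e+00  2.63858657e-01  1.60399425e+00  7.37131426e-06
  1.27372386e+00 -3.69277809e-02] [-0.7584429   0.50011363  0.12898316]invalid input at $[0]: expected keys dx, dy, dz, ax, ay, az, fingers
Traceback (most recent call last):
  File "c.py", line 6, in <module>
    h=W[m]; print("bar",len(h),h.mean(0).round(4) if len(h) else 0, cv2.minAreaRect((h[:,:2]*1000).astype(np.float32)) if len(h) else 0, np.percentile(h[:,2],[10,50,95]).round(4))
                                                                                                                                         ~~~~~~~~~~~~~^^^^^^^^^^^^^^^^^^^
IndexError: index -1 is out of bounds for axis 0 with size 0
```

```bash
python3 -m inch '[{"dx":-0.11,"dy":-0.12,"dz":-0.02,"ax":0,"ay":0,"az":25,"fingers":0},{"dx":-0.11,"dy":-0.12,"dz":-0.02,"ax":0,"ay":0,"az":25,"fingers":0},{"dx":-0.22,"dy":-0.24,"dz":-0.02,"ax":0,"ay":0,"az":45,"fingers":0},{"dx":-0.22,"dy":-0.24,"dz":-0.02,"ax":0,"ay":0,"az":45,"fingers":0},{"dx":-0.22,"dy":-0.24,"dz":-0.02,"ax":0,"ay":0,"az":45,"fingers":0},{"dx":-0.33,"dy":-0.36,"dz":-0.02,"ax":0,"ay":0,"az":65,"fingers":0},{"dx":-0.33,"dy":-0.36,"dz":-0.02,"ax":0,"ay":0,"az":65,"fingers":0},{"dx":-0.33,"dy":-0.36,"dz":-0.02,"ax":0,"ay":0,"az":65,"fingers":0},{"dx":-0.44,"dy":-0.47,"dz":-0.009,"ax":0,"ay":0,"az":84.7,"fingers":0},{"dx":-0.444,"dy":-0.4775,"dz":-0.009,"ax":0,"ay":0,"az":84.7,"fingers":0},{"dx":-0.444,"dy":-0.4775,"dz":-0.009,"ax":0,"ay":0,"az":84.7,"fingers":0},{"dx":-0.444,"dy":-0.4775,"dz":-0.009,"ax":0,"ay":0,"az":84.7,"fingers":0},{"dx":-0.444,"dy":-0.4775,"dz":-0.009,"ax":0,"ay":0,"az":84.7,"fingers":0}]' 40
python3 c.py
```

```text
time: 2.28
tool_pos: [0.4837, 0.0443, 0.2403]
tcp_rot: [-2.467, -1.944, -0.0]
wrist_force: [0.7, 0.4, 0.7]
width: 0.5
[0.48371477 0.04432843 0.24034587] [ 3.96460752e-02 -1.05655441e-01  1.98430258e+00  6.67615347e-04
  1.26314797e+00  2.75299228e-01] [0.68362133 0.38343676 0.73203877]
bar 1841 [0.4842 0.0491 0.1334] ((483.177490234375, 44.382591247558594), (130.37210083007812, 11.691010475158691), 76.16512298583984) [0.1312 0.1338 0.1353]
lid 41881 0.08872376261856978
```

View pics/2.png

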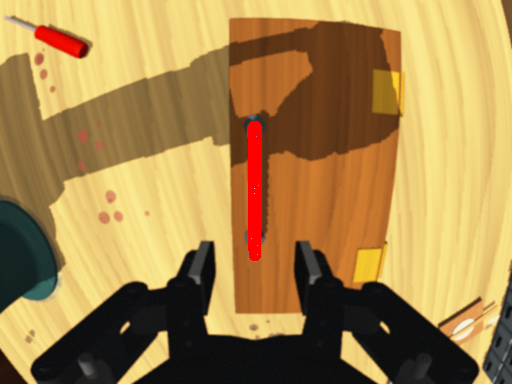

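The red overlay marks the bar at (255,118)–(255,260), and it lies centred between the fingers. It measures (0.483, 0.044) with its top at 0.134, as expected. I'll go down and grip.

```bash
python3 -m inch '[{"dx":0,"dy":0,"dz":0.045,"ax":0,"ay":0,"az":0,"fingers":0},{"dx":0,"dy":0,"dz":0.09,"ax":0,"ay":0,"az":0,"fingers":0},{"dx":0,"dy":0,"dz":0.12,"ax":0,"ay":0,"az":0,"fingers":0},{"dx":0,"dy":0,"dz":0.131,"ax":0,"ay":0,"az":0,"fingers":0},{"dx":0,"dy":0,"dz":0.131,"ax":0,"ay":0,"az":0,"fingers":0},{"dx":0,"dy":0,"dz":0.131,"ax":0,"ay":0,"az":0,"fingers":-1},{"dx":0,"dy":0,"dz":0.131,"ax":0,"ay":0,"az":0,"fingers":-1},{"dx":0,"dy":0,"dz":0.131,"ax":0,"ay":0,"az":0,"fingers":-1},{"dx":0,"dy":0,"dz":0.131,"ax":0,"ay":0,"az":0,"fingers":-1},{"dx":0,"dy":0,"dz":0.131,"ax":0,"ay":0,"az":0,"fingers":-1}]' 30
cat > arc.py <<'E'
from h import *
s=bot.read_state(); R0=R.from_rotvec(s["tcp_rot"]); g0=s["tool_pos"]-.019*R0.as_matrix()[:,2]
print("grasp",g0.round(4),"force",np.round(s["wrist_force"],1))
# handle at closed angle = measured grasp, hinge 155 ahead, 50 below
bx=np.array([np.cos(YAW),np.sin(YAW),0]); ez=np.array([0,0,1.])
for th in np.arange(.1,1.91,.1):
    c,n=np.cos(th),np.sin(th); X=155+(-155*c+50*n); Z=-50+(155*n+50*c)
    tilt=-np.radians(0) if 0 else -0.25*th*0+0.2*th   # lean of tool: z toward -box x
    Rt=tool(YAW,tilt); p=g0+(X*bx+Z*ez)/1000+.019*Rt[:,2]
    print(round(th,1),round(X),round(Z),rel(p,Rt,s))
E
python3 arc.py
```

```text
time: 3.58
tool_pos: [0.4838, 0.0454, 0.1112]
tcp_rot: [-2.466, -1.945, -0.002]
wrist_force: [-4.3, 2.4, 5.4]
width: 0.129
grasp [0.4838 0.0454 0.1302] force [-4.3  2.4  5.4]
0.1 6 15 ([-0.0, 0.0054, -0.0152], [1.1, -0.1, 0.0])
0.2 13 30 ([0.0, 0.0123, -0.0298], [2.3, -0.1, 0.0])
0.3 22 44 ([0.0, 0.0206, -0.0436], [3.4, -0.1, 0.0])
0.4 32 56 ([0.0001, 0.0302, -0.0565], [4.6, -0.1, 0.0])
0.5 43 68 ([0.0001, 0.0411, -0.0683], [5.7, -0.1, 0.0])
0.6 55 79 ([0.0001, 0.053, -0.0789], [6.9, -0.1, 0.0])
0.7 69 88 ([0.0001, 0.066, -0.0883], [8.0, -0.1, 0.0])
0.8 83 96 ([0.0001, 0.0799, -0.0963], [9.2, -0.1, 0.0])
0.9 98 102 ([0.0001, 0.0944, -0.1028], [10.3, -0.1, 0.0])
1.0 113 107 ([0.0001, 0.1096, -0.1078], [11.5, -0.1, 0.0])
1.1 129 111 ([0.0001, 0.1251, -0.1113], [12.6, -0.1, 0.0])
1.2 145 113 ([0.0001, 0.1409, -0.1131], [13.8, -0.1, 0.0])
1.3 162 113 ([0.0001, 0.1568, -0.1134], [14.9, -0.1, 0.0])
1.4 178 111 ([0.0001, 0.1727, -0.112], [16.0, -0.1, 0.0])
1.5 194 108 ([0.0001, 0.1883, -0.109], [17.2, -0.1, 0.0])
1.6 210 103 ([0.0001, 0.2035, -0.1044], [18.3, -0.1, 0.0])
1.7 225 97 ([0.0001, 0.2182, -0.0983], [19.5, -0.1, 0.0])
1.8 239 90 ([0.0001, 0.2322, -0.0908], [20.6, -0.1, 0.0])
1.9 252 81 ([0.0, 0.2454, -0.0819], [21.8, -0.1, 0.0])
```

```bash
python3 -m inch '[{"dx":0,"dy":0.0025,"dz":-0.0076,"ax":0.5,"ay":0,"az":0,"fingers":-1},{"dx":0,"dy":0.0054,"dz":-0.0152,"ax":1.1,"ay":0,"az":0,"fingers":-1},{"dx":0,"dy":0.0087,"dz":-0.0226,"ax":1.7,"ay":0,"az":0,"fingers":-1},{"dx":0,"dy":0.0123,"dz":-0.0298,"ax":2.3,"ay":0,"az":0,"fingers":-1},{"dx":0,"dy":0.0163,"dz":-0.0368,"ax":2.9,"ay":0,"az":0,"fingers":-1},{"dx":0,"dy":0.0206,"dz":-0.0436,"ax":3.4,"ay":0,"az":0,"fingers":-1},{"dx":0,"dy":0.0253,"dz":-0.0502,"ax":4,"ay":0,"az":0,"fingers":-1},{"dx":0,"dy":0.0302,"dz":-0.0565,"ax":4.6,"ay":0,"az":0,"fingers":-1},{"dx":0,"dy":0.0355,"dz":-0.0625,"ax":5.2,"ay":0,"az":0,"fingers":-1},{"dx":0,"dy":0.0411,"dz":-0.0683,"ax":5.7,"ay":0,"az":0,"fingers":-1},{"dx":0,"dy":0.047,"dz":-0.0738,"ax":6.3,"ay":0,"az":0,"fingers":-1},{"dx":0,"dy":0.053,"dz":-0.0789,"ax":6.9,"ay":0,"az":0,"fingers":-1},{"dx":0,"dy":0.0594,"dz":-0.0838,"ax":7.5,"ay":0,"az":0,"fingers":-1},{"dx":0,"dy":0.066,"dz":-0.0883,"ax":8,"ay":0,"az":0,"fingers":-1},{"dx":0,"dy":0.0729,"dz":-0.0925,"ax":8.6,"ay":0,"az":0,"fingers":-1},{"dx":0,"dy":0.0799,"dz":-0.0963,"ax":9.2,"ay":0,"az":0,"fingers":-1},{"dx":0,"dy":0.0871,"dz":-0.0998,"ax":9.8,"ay":0,"az":0,"fingers":-1},{"dx":0,"dy":0.0944,"dz":-0.1028,"ax":10.3,"ay":0,"az":0,"fingers":-1},{"dx":0,"dy":0.102,"dz":-0.1055,"ax":10.9,"ay":0,"az":0,"fingers":-1},{"dx":0,"dy":0.1096,"dz":-0.1078,"ax":11.5,"ay":0,"az":0,"fingers":-1}]' 30
cat > arc2.py <<'E'
from h import *
s=bot.read_state(); Rm=R.from_rotvec(s["tcp_rot"]).as_matrix(); g=s["tool_pos"]-.019*Rm[:,2]; 
G0=np.array([.4838,.0454,.1290])
bx=np.array([np.cos(YAW),np.sin(YAW),0]); ez=np.array([0,0,1.])
H=G0+.155*bx-.05*ez; v=g-H
th=np.arctan2(50,155)*-1+np.arctan2(v[2],-v@bx); print("force",np.round(s["wrist_force"],1),"w",s["width"],"theta",th,"rad",np.hypot(v[2],v@bx),"side",v@np.array([-bx[1],bx[0],0]))
for th in np.arange(1.1,1.91,.1):
    c,n=np.cos(th),np.sin(th); X=155+(-155*c+50*n); Z=-50+(155*n+50*c)
    Rt=tool(YAW,.2*th); p=G0+(X*bx+Z*ez)/1000+.019*Rt[:,2]
    print(round(th,1),rel(p,Rt,s))
E
python3 arc2.py
```

```text
time: 6.08
tool_pos: [0.5913, 0.0196, 0.2224]
tcp_rot: [-2.338, -1.845, 0.182]
wrist_force: [-4.7, 1.9, 9.3]
width: 0.126
force [-4.7  1.9  9.3] w 0.12622968948307955 theta 1.012561671210813 rad 0.16709919620512334 side -7.044290169471886e-05
1.1 ([0.0, 0.0145, -0.0017], [1.2, -0.1, 0.1])
1.2 ([0.0, 0.0297, -0.0067], [2.3, -0.1, 0.1])
1.3 ([0.0, 0.0452, -0.0101], [3.5, -0.1, 0.1])
1.4 ([-0.0, 0.061, -0.0119], [4.6, -0.1, 0.1])
1.5 ([-0.0, 0.0769, -0.012], [5.8, -0.1, 0.1])
1.6 ([-0.0, 0.0928, -0.0106], [6.9, -0.1, 0.1])
1.7 ([-0.0001, 0.1084, -0.0075], [8.1, -0.1, 0.1])
1.8 ([-0.0001, 0.1236, -0.0029], [9.2, -0.1, 0.1])
1.9 ([-0.0001, 0.1382, 0.0033], [10.4, -0.1, 0.1])
```

```bash
python3 -m inch '[{"dx":0,"dy":0.007,"dz":-0.0005,"ax":0.6,"ay":0,"az":0,"fingers":-1},{"dx":0,"dy":0.0145,"dz":-0.0024,"ax":1.2,"ay":0,"az":0,"fingers":-1},{"dx":0,"dy":0.022,"dz":-0.005,"ax":1.8,"ay":0,"az":0,"fingers":-1},{"dx":0,"dy":0.0297,"dz":-0.007,"ax":2.3,"ay":0,"az":0,"fingers":-1},{"dx":0,"dy":0.0375,"dz":-0.0087,"ax":2.9,"ay":0,"az":0,"fingers":-1},{"dx":0,"dy":0.0452,"dz":-0.0102,"ax":3.5,"ay":0,"az":0,"fingers":-1},{"dx":0,"dy":0.0531,"dz":-0.0112,"ax":4,"ay":0,"az":0,"fingers":-1},{"dx":0,"dy":0.061,"dz":-0.012,"ax":4.6,"ay":0,"az":0,"fingers":-1},{"dx":0,"dy":0.069,"dz":-0.0122,"ax":5.2,"ay":0,"az":0,"fingers":-1},{"dx":0,"dy":0.0769,"dz":-0.0121,"ax":5.8,"ay":0,"az":0,"fingers":-1},{"dx":0,"dy":0.0849,"dz":-0.0115,"ax":6.3,"ay":0,"az":0,"fingers":-1},{"dx":0,"dy":0.0928,"dz":-0.0106,"ax":6.9,"ay":0,"az":0,"fingers":-1},{"dx":0,"dy":0.1006,"dz":-0.0092,"ax":7.5,"ay":0,"az":0,"fingers":-1},{"dx":0,"dy":0.1084,"dz":-0.0075,"ax":8.1,"ay":0,"az":0,"fingers":-1},{"dx":0,"dy":0.116,"dz":-0.0053,"ax":8.6,"ay":0,"az":0,"fingers":-1},{"dx":0,"dy":0.1236,"dz":-0.0029,"ax":9.2,"ay":0,"az":0,"fingers":-1},{"dx":0,"dy":0.131,"dz":0,"ax":9.8,"ay":0,"az":0,"fingers":-1},{"dx":0,"dy":0.136,"dz":0.0023,"ax":10.2,"ay":0,"az":0,"fingers":-1},{"dx":0,"dy":0.136,"dz":0.0023,"ax":10.2,"ay":0,"az":0,"fingers":-1}]' 30
python3 arc2.py | head -1
python3 - <<'E'
from h import *
im,d=bot.read_camera("scene"); cv2.imwrite("pics/3.png",cv2.resize(im[80:300,100:420],(640,440)))
E
```

```text
time: 8.45
tool_pos: [0.7222, -0.0119, 0.1932]
tcp_rot: [-2.22, -1.751, 0.329]
wrist_force: [3.5, -0.5, 4.0]
width: 0.125
force [ 3.5 -0.5  4. ] w 0.1250683838902008 theta 1.8935400635271389 rad 0.16374142784157833 side -9.871372042253992e-05
```

View pics/3.png

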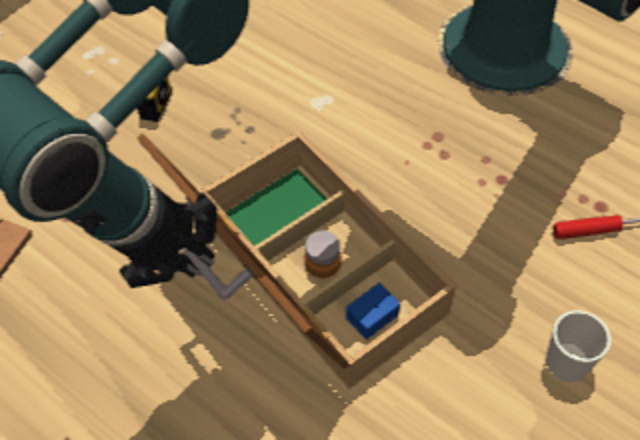

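The lid is at about 1.89, past balance. The green pad is in the tape-side compartment at about (278,205). The jar at (322,252) and the sander at (372,310) haven't moved. I'll release slightly and back out parallel to the lid.

```bash
python3 -m inch '[{"dx":0,"dy":0,"dz":0,"ax":0,"ay":0,"az":0,"fingers":-0.38},{"dx":0,"dy":0,"dz":0,"ax":0,"ay":0,"az":0,"fingers":-0.38},{"dx":0,"dy":0,"dz":0,"ax":0,"ay":0,"az":0,"fingers":-0.38},{"dx":0,"dy":0.004,"dz":-0.01,"ax":0,"ay":0,"az":0,"fingers":-0.38},{"dx":0,"dy":0.006,"dz":-0.03,"ax":0,"ay":0,"az":0,"fingers":-0.38},{"dx":0,"dy":0.006,"dz":-0.06,"ax":0,"ay":0,"az":0,"fingers":-0.38},{"dx":0,"dy":0.006,"dz":-0.1,"ax":0,"ay":0,"az":0,"fingers":-0.38},{"dx":0,"dy":0.006,"dz":-0.14,"ax":0,"ay":0,"az":0,"fingers":-0.38},{"dx":0,"dy":0.006,"dz":-0.14,"ax":0,"ay":0,"az":0,"fingers":-0.38}]' 30
python3 - <<'E'
from h import *
for cam in ("scene","top"):
    im,d=bot.read_camera(cam); W=cloud(cam,d)
    for t in ("pad","lid"):
        for m in bot.masks_of(cam,t)[:1]:
            p=W[m["region"]&(d>0)]; print(cam,t,m["p"],np.median(p,0).round(3),np.percentile(p,98,axis=0).round(3),cv2.minAreaRect((p[:,:2]*1000).astype(np.float32)))
    cv2.imwrite(f"pics/4{cam}.png",im)
bx=np.array([np.cos(YAW),np.sin(YAW)]);print("expect pad",np.array([.4838,.0454])+.065*bx-.11*np.array([-bx[1],bx[0]]))
s=bot.read_state();print(s["q"].round(2),s["wrist_force"])
print(rel([.472,-.377,.25],tool(np.radians(-64.6))))
E
```

```text
time: 9.62
tool_pos: [0.7791, -0.0259, 0.3265]
tcp_rot: [-2.225, -1.755, 0.321]
wrist_force: [-0.8, 1.1, -0.1]
width: 0.306
scene pad 0.92 [ 0.516 -0.09   0.011] [ 0.582 -0.047  0.015] ((528.3783569335938, -81.94593811035156), (108.6379165649414, 163.7920379638672), 80.6874771118164)
scene lid 0.79 [0.704 0.019 0.21 ] [0.749 0.163 0.246] ((687.181396484375, -16.700057983398438), (359.94342041015625, 109.79326629638672), 76.94625854492188)
top lid 0.67 [0.684 0.108 0.184] [0.732 0.165 0.245] ((660.9324340820312, 39.84346008300781), (392.1235656738281, 212.04161071777344), 59.43988037109375)
expect pad [ 0.52132505 -0.07673464]
[-0.09  0.72  0.84  0.06  1.95  0.16] [0.71614351 0.08814904 0.97717184]
([-0.4131, -0.1735, 0.1428], [-20.2, 9.6, 50.5])
```

View pics/4scene.png

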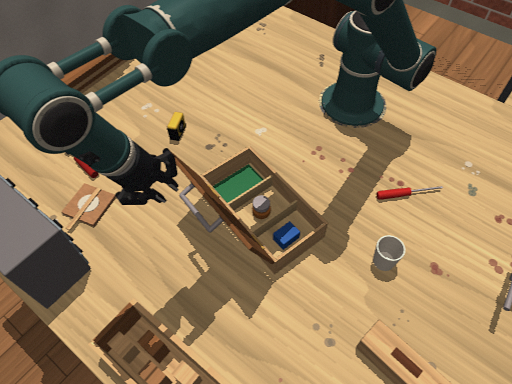

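The scene picture shows the lid leaning back open by itself, with the gripper clear at (150,180). The pad is at (240,182), and the tape, cup, jar and sander haven't been touched. I'll go high and round to the tape.

Run:
```python
from h import *
print(rel([.63,-.24,.36],tool(np.radians(-40))))
```

```text
([-0.2429, -0.1009, -0.004], [-21.3, 4.9, 26.2])
```

```bash
python3 -m inch '[{"dx":-0.06,"dy":-0.025,"dz":-0.01,"ax":-6,"ay":1.3,"az":7,"fingers":0.4},{"dx":-0.12,"dy":-0.05,"dz":-0.008,"ax":-11,"ay":2.5,"az":13,"fingers":0.4},{"dx":-0.18,"dy":-0.075,"dz":-0.006,"ax":-16,"ay":3.7,"az":20,"fingers":0.4},{"dx":-0.243,"dy":-0.1,"dz":-0.004,"ax":-21.3,"ay":4.9,"az":26.2,"fingers":0.4},{"dx":-0.243,"dy":-0.1,"dz":-0.004,"ax":-21.3,"ay":4.9,"az":26.2,"fingers":0.4},{"dx":-0.413,"dy":-0.1735,"dz":0.143,"ax":-20.2,"ay":9.6,"az":50.5,"fingers":0.4},{"dx":-0.413,"dy":-0.1735,"dz":0.143,"ax":-20.2,"ay":9.6,"az":50.5,"fingers":0.4},{"dx":-0.413,"dy":-0.1735,"dz":0.143,"ax":-20.2,"ay":9.6,"az":50.5,"fingers":0.4},{"dx":-0.413,"dy":-0.1735,"dz":0.143,"ax":-20.2,"ay":9.6,"az":50.5,"fingers":0.4},{"dx":-0.413,"dy":-0.1735,"dz":0.143,"ax":-20.2,"ay":9.6,"az":50.5,"fingers":0.4},{"dx":-0.413,"dy":-0.1735,"dz":0.143,"ax":-20.2,"ay":9.6,"az":50.5,"fingers":0.4},{"dx":-0.413,"dy":-0.1735,"dz":0.143,"ax":-20.2,"ay":9.6,"az":50.5,"fingers":0.4}]' 40
python3 - <<'E'
from h import *
c=bot.get_calibration("wrist"); s=bot.read_state(); im,d=bot.read_camera("wrist"); W=cloud("wrist",d,c)
m=(abs(W[...,0]-.472)<.07)&(abs(W[...,1]+.377)<.07)&(W[...,2]>.05)&(W[...,2]<.075)&(d>0)
h=W[m]; r=cv2.minAreaRect((h[:,:2]*1000).astype(np.float32)); print(s["q"].round(2),len(h),r,np.percentile(h[:,2],[5,50,95]))
for k in bot.masks_of("wrist","tape")[:2]: p=W[k["region"]&(d>0)]; print(k["p"],k["box"],np.median(p,0),np.percentile(p[:,2],[2,98]))
v=im.copy(); v[m]=(0,0,255); cv2.imwrite("pics/5.png",v)
E
```

```text
time: 11.42
tool_pos: [0.4736, -0.3763, 0.2507]
tcp_rot: [-3.064, -0.694, -0.002]
wrist_force: [-0.3, 0.3, -0.1]
width: 0.7
[-0.71  0.12  1.74  0.    1.28  0.41] 1726 ((472.97808837890625, -380.6717529296875), (72.08563232421875, 33.53986358642578), 25.038240432739258) [0.0551887  0.06175355 0.06328428]
0.73 [243.6, 139.5, 272.6, 206.0] [ 0.47697405 -0.37837828  0.06160855] [0.01572585 0.06356134]
```

View pics/5.png

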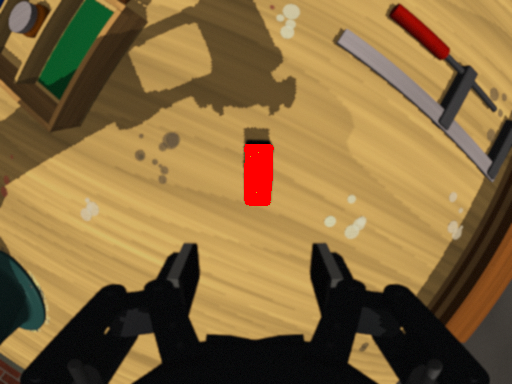

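The red overlay marks the tape top at (258,175), centred between the jaws and aligned with them. Its top measures 0.062 m, which matches. I'll go down and grip.

```bash
python3 -m inch '[{"dx":-0.002,"dy":0.002,"dz":0.06,"ax":0,"ay":0,"az":0,"fingers":0.4},{"dx":-0.002,"dy":0.002,"dz":0.12,"ax":0,"ay":0,"az":0,"fingers":0.4},{"dx":-0.002,"dy":0.002,"dz":0.17,"ax":0,"ay":0,"az":0,"fingers":0.4},{"dx":-0.002,"dy":0.002,"dz":0.205,"ax":0,"ay":0,"az":0,"fingers":0.4},{"dx":-0.002,"dy":0.002,"dz":0.225,"ax":0,"ay":0,"az":0,"fingers":0.4},{"dx":-0.002,"dy":0.002,"dz":0.23,"ax":0,"ay":0,"az":0,"fingers":0.4},{"dx":-0.002,"dy":0.002,"dz":0.23,"ax":0,"ay":0,"az":0,"fingers":0.4},{"dx":-0.002,"dy":0.002,"dz":0.23,"ax":0,"ay":0,"az":0,"fingers":-1},{"dx":-0.002,"dy":0.002,"dz":0.23,"ax":0,"ay":0,"az":0,"fingers":-1},{"dx":-0.002,"dy":0.002,"dz":0.23,"ax":0,"ay":0,"az":0,"fingers":-1},{"dx":-0.002,"dy":0.002,"dz":0.23,"ax":0,"ay":0,"az":0,"fingers":-1},{"dx":-0.002,"dy":0.002,"dz":0.23,"ax":0,"ay":0,"az":0,"fingers":-1},{"dx":-0.002,"dy":0.002,"dz":0.18,"ax":0,"ay":0,"az":0,"fingers":-1},{"dx":-0.002,"dy":0.002,"dz":0.12,"ax":0,"ay":0,"az":0,"fingers":-1},{"dx":-0.002,"dy":0.002,"dz":0.06,"ax":0,"ay":0,"az":0,"fingers":-1},{"dx":-0.002,"dy":0.002,"dz":0.03,"ax":0,"ay":0,"az":0,"fingers":-1},{"dx":-0.002,"dy":0.002,"dz":0.03,"ax":0,"ay":0,"az":0,"fingers":-1}]' 50
python3 - <<'E'
from h import *
print(rel([.521,-.077,.225],tool(np.radians(-103.5))))
E
```

```text
time: 13.65
tool_pos: [0.4739, -0.3803, 0.2242]
tcp_rot: [3.059, 0.693, 0.008]
wrist_force: [-0.4, 0.6, -1.9]
width: 0.368
([0.1731, -0.2534, -0.0018], [0.3, -0.3, 39.0])
```

```bash
python3 -m inch '[{"dx":0.035,"dy":-0.05,"dz":-0.01,"ax":0,"ay":0,"az":8,"fingers":-1},{"dx":0.07,"dy":-0.1,"dz":-0.01,"ax":0,"ay":0,"az":16,"fingers":-1},{"dx":0.105,"dy":-0.15,"dz":-0.01,"ax":0,"ay":0,"az":24,"fingers":-1},{"dx":0.14,"dy":-0.2,"dz":-0.005,"ax":0,"ay":0,"az":32,"fingers":-1},{"dx":0.165,"dy":-0.24,"dz":-0.002,"ax":0.3,"ay":-0.3,"az":39,"fingers":-1},{"dx":0.173,"dy":-0.2535,"dz":-0.002,"ax":0.3,"ay":-0.3,"az":39,"fingers":-1},{"dx":0.173,"dy":-0.2535,"dz":-0.002,"ax":0.3,"ay":-0.3,"az":39,"fingers":-1},{"dx":0.173,"dy":-0.2535,"dz":-0.002,"ax":0.3,"ay":-0.3,"az":39,"fingers":-1}]' 50
python3 - <<'E'
from h import *
c=bot.get_calibration("wrist"); s=bot.read_state(); im,d=bot.read_camera("wrist"); W=cloud("wrist",d,c)
print(s["q"].round(2), s["wrist_force"].round(1),s["width"])
for k in bot.masks_of("wrist","pad")[:2]:
    p=W[k["region"]&(d>0)]; p=p[abs(p[:,2]-.011)<.01]; print("pad",k["p"],k["box"],len(p),np.median(p,0).round(4),cv2.minAreaRect((p[:,:2]*1000).astype(np.float32)))
for k in bot.masks_of("wrist","tape")[:1]:
    p=W[k["region"]&(d>0)]; print("tape",k["p"],k["box"],len(p),np.percentile(p,[2,50,98],axis=0).round(4))
# rims: points at wall-top height, in box coords from nominal centre
bx=np.array([np.cos(YAW),np.sin(YAW)]);by=np.array([-bx[1],bx[0]]); C=np.array([.547,.0302])
q=W[(d>0)&(W[...,2]>.07)&(W[...,2]<.085)]; X=(q[:,:2]-C)@bx;Y=(q[:,:2]-C)@by; k=(abs(X)<.11)&(abs(Y)<.19); print("rim x,y",len(q),np.percentile(X[k],[2,10]).round(3),np.percentile(Y[k],[2,10,98]).round(3))
q=W[(d>0)&(W[...,2]>.048)&(W[...,2]<.06)]; X=(q[:,:2]-C)@bx;Y=(q[:,:2]-C)@by; k=(abs(X)<.07)&(abs(Y+.055)<.012);print("div y",k.sum(),np.median(Y[k]))
cv2.imwrite("pics/6.png",im)
E
```

```text
time: 14.65
tool_pos: [0.5204, -0.0781, 0.2243]
tcp_rot: [3.12, -0.369, -0.001]
wrist_force: [0.3, -0.3, -2.1]
width: 0.368
[-0.2  -0.01  1.93 -0.    1.23  1.61] [ 0.3 -0.3 -2.1] 0.3681691188438175
pad 0.85 [216.8, 106.1, 298.0, 210.6] 6568 [ 0.5458 -0.0854  0.0112] ((530.4666748046875, -81.10462188720703), (99.8259048461914, 129.711669921875), 76.45639038085938)
tape 0.83 [214.0, 186.2, 298.1, 341.5] 10789 [[ 0.4984 -0.0992  0.2132]
 [ 0.5387 -0.081   0.263 ]
 [ 0.5564 -0.0623  0.2648]]
rim x,y 6865 [-0.089 -0.084] [-0.171 -0.168  0.165]
div y 767 -0.05771286472519384
```

View pics/6.png

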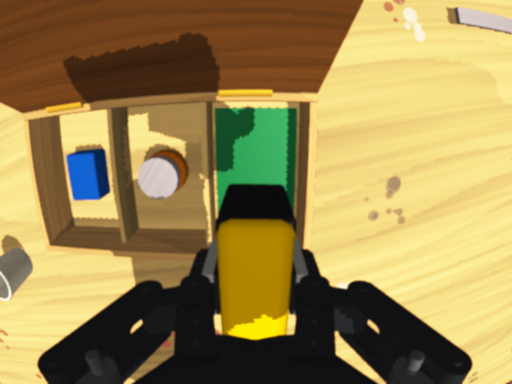

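The tape is held squarely, with its top at (255,275). The green pad is straight ahead at (255,150), and the jar at (160,178) and sander at (88,175) haven't moved. The box pose checks out to about 2 mm. I'll check the wrist camera's clearance to the lid while lowering partway.

```bash
python3 -c "
from h import *
V=np.array(bot.get_calibration('wrist')['view']);p=-V[:3,:3].T@V[:3,3];print('cam',p, 'boxx',(p[:2]-[.547,.0302])@[.972,-.233])"
python3 -m inch '[{"dx":0.001,"dy":0,"dz":0.04,"ax":0,"ay":0,"az":0,"fingers":-1},{"dx":0.001,"dy":0,"dz":0.08,"ax":0,"ay":0,"az":0,"fingers":-1},{"dx":0.001,"dy":0,"dz":0.11,"ax":0,"ay":0,"az":0,"fingers":-1},{"dx":0.001,"dy":0,"dz":0.135,"ax":0,"ay":0,"az":0,"fingers":-1},{"dx":0.001,"dy":0,"dz":0.155,"ax":0,"ay":0,"az":0,"fingers":-1},{"dx":0.001,"dy":0,"dz":0.17,"ax":0,"ay":0,"az":0,"fingers":-1},{"dx":0.001,"dy":0,"dz":0.18,"ax":0,"ay":0,"az":0,"fingers":-1},{"dx":0.001,"dy":0,"dz":0.187,"ax":0,"ay":0,"az":0,"fingers":-1},{"dx":0.001,"dy":0,"dz":0.187,"ax":0,"ay":0,"az":0,"fingers":-1}]' 50
```

```text
cam [ 0.59643628 -0.09584603  0.3678846 ] boxx 0.0774207890167366
time: 15.92
tool_pos: [0.5217, -0.0786, 0.0379]
tcp_rot: [-3.119, 0.371, -0.0]
wrist_force: [0.3, 0.3, -1.4]
width: 0.375
```

```bash
python3 -m inch '[{"dx":0,"dy":0,"dz":0.0015,"ax":0,"ay":0,"az":0,"fingers":-1},{"dx":0,"dy":0,"dz":0.003,"ax":0,"ay":0,"az":0,"fingers":-1},{"dx":0,"dy":0,"dz":0.004,"ax":0,"ay":0,"az":0,"fingers":-1},{"dx":0,"dy":0,"dz":0.005,"ax":0,"ay":0,"az":0,"fingers":-1},{"dx":0,"dy":0,"dz":0.006,"ax":0,"ay":0,"az":0,"fingers":-1},{"dx":0,"dy":0,"dz":0.006,"ax":0,"ay":0,"az":0,"fingers":-1}]' 50
```

```text
time: 16.68
tool_pos: [0.5219, -0.0786, 0.0336]
tcp_rot: [-3.119, 0.371, 0.0]
wrist_force: [-6.3, 1.2, 11.2]
width: 0.369
```

Contact came at TCP z 0.034, with about 12 N upward, so the tape is on the floor. I'll open partway and retreat.

```bash
python3 -m inch '[{"dx":0,"dy":0,"dz":0,"ax":0,"ay":0,"az":0,"fingers":-1},{"dx":0,"dy":0,"dz":0,"ax":0,"ay":0,"az":0,"fingers":-0.1},{"dx":0,"dy":0,"dz":0,"ax":0,"ay":0,"az":0,"fingers":0.15},{"dx":0,"dy":0,"dz":0,"ax":0,"ay":0,"az":0,"fingers":0.15},{"dx":0,"dy":0,"dz":0,"ax":0,"ay":0,"az":0,"fingers":0.15},{"dx":0,"dy":0,"dz":-0.02,"ax":0,"ay":0,"az":0,"fingers":0.15},{"dx":0,"dy":0,"dz":-0.05,"ax":0,"ay":0,"az":0,"fingers":0.15},{"dx":0,"dy":0,"dz":-0.1,"ax":0,"ay":0,"az":0,"fingers":0.15},{"dx":0,"dy":0,"dz":-0.16,"ax":0,"ay":0,"az":0,"fingers":0.15},{"dx":0,"dy":0,"dz":-0.2,"ax":0,"ay":0,"az":0,"fingers":0.15},{"dx":0,"dy":0,"dz":-0.2,"ax":0,"ay":0,"az":0,"fingers":0.15}]' 50
python3 - <<'E'
from h import *
c=bot.get_calibration("wrist"); im,d=bot.read_camera("wrist"); W=cloud("wrist",d,c)
bx=np.array([np.cos(YAW),np.sin(YAW)]);by=np.array([-bx[1],bx[0]]); C=np.array([.547,.0302])
for k in bot.masks_of("wrist","tape")[:1]:
    p=W[k["region"]&(d>0)]; t=p[p[:,2]>.06]; t=t[t[:,2]<.08]; print(k["p"],k["box"],len(t),"top z",np.percentile(t[:,2],[5,50,95]).round(4)); q=np.c_[(t[:,:2]-C)@bx,(t[:,:2]-C)@by]; print(cv2.minAreaRect((q*1000).astype(np.float32)))
i2,_=bot.read_camera("scene"); cv2.imwrite("pics/7.png",np.hstack([cv2.resize(im,(400,300)),cv2.resize(i2,(400,300))]))
E
```

```text
time: 18.05
tool_pos: [0.5248, -0.0792, 0.2385]
tcp_rot: [3.119, -0.371, 0.014]
wrist_force: [0.3, -0.4, -0.9]
width: 0.579
0.97 [238.5, 144.8, 272.2, 216.4] 1914 top z [0.0671 0.0728 0.0742]
((-0.3673744201660156, -111.1510009765625), (32.55120086669922, 72.3256607055664), 89.55052185058594)
```

View pics/7.png

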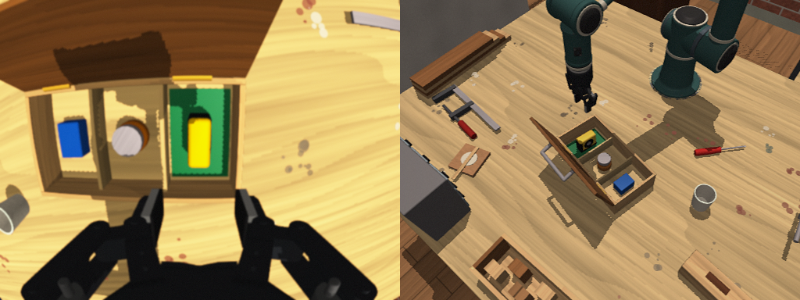

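The tape stands upright on the green pad at about (200,140). Its top is at 0.073 m, as expected (11 + 62 mm), and it sits within 2 mm of the compartment centre. The lid is open, the cup, jar and sander haven't moved, and the gripper is clear.

```bash
python3 -c "
from workcell import bot
print(bot.finish_job())"
```

```text
the job is handed in; nothing more can be done
None
```

The job is done and handed in at about 18 s of the 64 s allowed, with no verdict reported.

- **Lid:** I gripped it by the bar and swung it slowly over to about 1.89 rad, well past its balance point. I then let go, and it has stayed open against its stop.
- **Tape measure:** I picked it up and lowered it until it touched the green floor, with about 12 N of contact force, before opening the fingers. In the last pictures it stands upright with its top at 73 mm, as expected, and within 2 mm of the compartment's centre.
- **Other things:** The cup, jar and sander showed no change in the pictures, though I only checked this by eye. The gripper ended about 0.17 m above the tape, touching nothing.

**Checks that failed or disagreed:**
- **First move:** it was refused because some values were missing from its rows. Nothing moved.
- **Camera agreement:** the two fixed cameras disagreed by about 5 to 8 mm on positions. I used close wrist-camera looks instead.
- **Contact height:** the tape touched down about 2 mm higher than I calculated, which is within measurement error.

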